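Make up the staining kit and the dissection kit

TASK

Make up two kits from the stock on the bench. The staining kit in the teal tray gets the dark stain jar in its large round well and the forceps in its tool slot; the dissection kit in the yellow tray gets the small clear beaker in its large round well, the white-capped vial in its small round well and the black-handled dissecting needle in its tool slot (tools may point either way). Everything sits fully down in its pocket; keep the jar, beaker and vial upright throughout, and leave the marker and the pin vice where they lie.

Things in the scene. Friction and masses are not known exactly. Their poses are not given: they have to be found in the camera images.
- teal_tray: Staining kit's tray, dark teal, 110 (x) x 170 (y) x 13 mm, fixed; origin under its centre. Local mm, both trays alike: tool slot along y, 22 wide, 150 long, centre (25,0), bed at z=7; thumb cut-outs over its middle (y -24 to 24, x -10 to past the edge at 55, floor z=7) let fingertips down beside a tool. Large well 56 across at (-20,-55), small well 26 across at (-20,55), floors at z=3.
- yellow_tray: Dissection kit's tray, yellow, fixed; same mould as the teal tray: 110 (x) x 170 (y) x 13 mm high, origin under its centre on the bench, z up. Local mm: tool slot along y, centre (25,0), bed at z=7, thumb cut-outs at its middle; large well 56 mm across centred at (-20,-55), small well 26 mm across centred at (-20,55), both 10 mm deep with floors at z=3.
- stain_jar: Stain jar: black round jar with a clear top and a pale label, 44 mm across, 80 mm tall, standing loose; origin under its centre, z up. Once it stands in its well (top at 83 mm) it is in the way of a gripper working low at the slot beside it. Up to 0.17 kg.
- beaker: Small clear beaker, 39 mm across, 44 mm tall, open top, wall 2 to 5 mm, standing loose; origin under its centre, z up.
- vial: Specimen vial: clear with a white screw cap, 16 mm across, 51 mm tall, standing loose; origin under its centre, z up.
- forceps: Steel forceps (straight tweezers) lying flat on the 1.4 mm thick bench pad, 131 mm long along own y (from -66 to +65), 13 mm wide, 9 mm thick; origin under the middle of its length, z up.
- needle: Dissecting needle: thin steel needle with a round black handle, lying flat on the 1.4 mm thick bench pad, 121 mm long along own y (-60 to +60), 8 mm thick; the handle runs from y=-18 to y=+60 mm, so grip it between y=0 and y=+40. It can roll. Origin under the middle of its length at the side that is down at the start.
- marker: Felt marker, white barrel with a black cap, 137 mm long along own y, 12 mm thick, lying flat; origin under its middle. In neither kit: stays where it is.
- pin_vice: Silver knurled pin vice, 93 mm long along own y, 13 mm thick, lying flat; origin under its middle. In neither kit: stays where it is.
There are look-alikes about, which are no part of the job. What is shaped like the beaker but purple is not meant.

How it is judged (in metres and radians):
At the end, for the whole second after the job is handed in: Jar, beaker and vial upright on the floors of their wells (centred within 9, 12, 8 mm along each tray axis, height within 4 mm); forceps and needle down in their slots, either way round (12 mm across, 20 mm along, aligned within 0.12 rad, needle 0.22, level within 0.06); all at rest (x of stain_jar in the frame of teal_tray between -0.029 and -0.011 m and y of stain_jar in the frame of teal_tray between -0.064 and -0.046 m and z of stain_jar in the frame of teal_tray between -0.001 and 0.007 m and angle between each of stain_jar, beaker, vial's own z axis and vertical below 0.12 rad and linear speed of each of stain_jar, forceps, beaker, vial, needle below 0.01 m/s and angular speed of each of stain_jar, forceps, beaker, vial, needle below 0.2 rad/s and x of forceps in the frame of teal_tray between 0.013 and 0.037 m and y of forceps in the frame of teal_tray between -0.02 and 0.02 m and z of forceps in the frame of teal_tray below 0.011 m and angle between forceps's own y axis and vertical between 1.51 and 1.63 rad and angle between the y axis of forceps and the y axis of teal_tray, either way round below 0.12 rad and x of beaker in the frame of yellow_tray between -0.032 and -0.008 m and y of beaker in the frame of yellow_tray between -0.067 and -0.043 m and z of beaker in the frame of yellow_tray between -0.001 and 0.007 m and x of vial in the frame of yellow_tray between -0.028 and -0.012 m and y of vial in the frame of yellow_tray between 0.047 and 0.063 m and z of vial in the frame of yellow_tray between -0.001 and 0.007 m and x of needle in the frame of yellow_tray between 0.013 and 0.037 m and y of needle in the frame of yellow_tray between -0.02 and 0.02 m and z of needle in the frame of yellow_tray below 0.0165 m and angle between needle's own y axis and vertical between 1.51 and 1.63 rad and angle between the y axis of needle and the y axis of yellow_tray, either way round below 0.22 rad); the robot touches nothing.
It fails at once if the stain jar is tipped over or tilted by more than 35 degrees (angle between stain_jar's own z axis and vertical above 0.61 rad).
It fails at once if the beaker is tipped over or tilted by more than 35 degrees (angle between beaker's own z axis and vertical above 0.61 rad).
It fails at once if the vial is tipped over or tilted by more than 35 degrees (angle between vial's own z axis and vertical above 0.61 rad).
It fails at once if the marker is shifted by more than 25 mm (distance of marker from where it was at the start of the episode above 0.025 m).
It fails at once if the pin vice is shifted by more than 25 mm (distance of pin_vice from where it was at the start of the episode above 0.025 m).
It also fails if it takes over 118 s, if anything falls off the work surface, if the arm or the gripper's body presses on something with over 40 N, if the wrist force passes 120 N, or if a joint passes its speed limit or range.

ROBOT

A 6-joint arm with a two-finger parallel gripper is mounted at the origin on a cart in front of the work surface, level with it; the furniture and walls round the work are solid. World frame = base frame: x ahead of the robot, y to its left, z up, the work surface at z = 0. Lengths are in mm, angles in degrees, forces in N, time in s.
With the tool pointing down it reaches from about 350 to 725 mm from the base axis. Payload 6 kg.
Tool frame: the origin (TCP) lies at the very end of the fingers, on their centre line; the grasp point (between the pads) lies 19 mm behind it; z points along the fingers, y is the line along which they close (so a half turn about z gives the same grasp; the last joint's range is limited). The gripper opens to 85 mm and grips with 20 to 120 N. Pads are 22 mm wide; open, the fingers measure 114 mm over their backs; the gripper's body (76 mm by 85 mm) begins 54 mm behind the grasp point. The pads swing forward as they close: fully open they stand 13 mm farther back than shut.
Start: joints at [85.296, 2.303, 4.859, 0, -92.561, -19.12], TCP at [242.325, 548.864, 231.261] pointing down, gripper open.
Joint ranges: [-146.85, 146.85], [-73.84, 115.35], [-62.03, 85.46], [-188.31, 113.3], [-161.28, -10.13], [-171.36, 171.36]. Speed limits (degrees/s): [147.25, 147.25, 172.46, 180, 180, 180].

INTERFACE

Orientations are given as [roll, pitch, yaw] about the fixed x, y, z axes, in that order (R = Rz(yaw) Ry(pitch) Rx(roll)).
In Python, from workcell import readout, eyes, job gives the robot as it stands. The module is installed in compiled form; this text tells all that it offers.
- The arm moves only by the tool step_arm, never from a script. Its argument "plan" is a list of rows, each a list of 3 entries, a list of its own where there are three numbers: the closure, from -1 (fully open) to 1 (shut), then the shift along the tool's x, y, z in m, then the turn about the tool's z in rad. In form: [[jaw, [dx, dy, dz], twist], ...]. A call has exactly 5 rows; each row is the pose to reach, as a shift and turn from the pose commanded when the call began, along the tool's axes at that moment; what a row does not reach only later rows make up. A row lasts 1/8 s, in which the tool goes at most 62.5 mm and 10.7 degrees, less where a joint would pass 70% of its speed; a pose out of reach is approached as far as the arm can. A call with a gripper value outside its range is refused whole. The fingers move at their own pace and stop on an object; the grip force is fixed at half the most. Time passes only in rows, so rows that repeat a pose let the fingers close, or fill a call up. It gives the time, the measured TCP pose, the force, the opening and the grip force at its end, in the units of the state.
- readout.get_state(): the state, without advancing time (a new reading comes with each control period).
- eyes.capture(name): name is "scene" or "top" or "wrist"; returns a dict with "color" (480x640x3 uint8, blue, green, red), "intrinsics" (3x3 intrinsics, pixels), "R" (3x3) and "t" (3): a world point X has camera coordinates R X + t. Camera axes: x right, y down, z forward; pixel columns grow to the right and rows downward; lengths in mm; the calibration is good to about 2 mm. A picture is of the moment at which its call begins. There is no depth.
- job.hand_in(): hands the job in; it is judged then, once.
The state is a dict: "clock": time; "joint_positions": joint angles; "qd": joint speeds; "effort": joint torques, N m; "eef_pos": TCP position; "tcp_rot": TCP orientation; "wrist_force": force on the tool from outside, world axes, zero at the start; "ft_torque": the same for the moment, N m; "gripper_width": finger opening in mm; "grasp_force": force on a finger pad.
Only numpy, scipy, OpenCV 4.12 (cv2) and the standard library are available. Lean on these libraries where they do the work, as an engineer would, in place of code of your own. Each camera call takes 0.05 s, during which the arm holds its last target. There are 200 camera calls.

## Working session

There is one attempt and no reset: what is moved stays moved. The work goes in short steps, Python scripts to look and compute and a tool call to move; the robot and the scene stay as the last step left them, time stands still between calls to the robot, and variables do not carry over. Pictures are saved under pics/ and viewed, at most 14 in all, crops included, and the job is handed in when it is done.

Besides the shell and the picture viewer there is one more tool, called after "Call:" as name([rows], argument=value, ...), one row to a line, values as JSON. step_arm: Moves the arm, as the interface text tells. Its arguments: {"type":"object","properties":{"plan":{"type":"array","items":{"type":"array"}}},"required":["plan"]}

```bash
mkdir -p pics
cat > h.py <<'E'
import numpy as np, cv2
from workcell import readout, eyes, job
def cap(n):
    c=eyes.capture(n); np.savez(f'{n}.npz',**{k:np.asarray(v) for k,v in c.items()}); return c
def load(n): return dict(np.load(f'{n}.npz'))
def ray(c,u,v,z):
    K,R,t=[np.asarray(c[k],float) for k in('intrinsics','R','t')]
    o=-R.T@t.ravel(); d=R.T@np.linalg.inv(K)@np.array([u,v,1.]); return o+d*(z-o[2])/d[2]
def proj(c,X):
    K,R,t=[np.asarray(c[k],float) for k in('intrinsics','R','t')]
    p=K@(R@np.asarray(X,float)+t.ravel()); return p[:2]/p[2]
E
python3 - <<'E'
from h import *
for n in('top','scene','wrist'):
    c=cap(n); cv2.imwrite(f'pics/{n}0.png',c['color']); R=np.array(c['R']);print(n,-R.T@np.ravel(c['t']),c['intrinsics'])
print(readout.get_state())
E
```

```text
top [295.27340568 156.4020957  878.01103563] [[470.2216079    0.         323.17425654]
 [  0.         470.2216079  244.11995709]
 [  0.           0.           1.        ]]
scene [   6.21077747 -387.48506866  451.31590166] [[460.6743336    0.         324.49791801]
 [  0.         460.6743336  237.52324066]
 [  0.           0.           1.        ]]
wrist [310.20370388 517.3371593  373.59877822] [[403.66909318   0.         324.99265686]
 [  0.         403.66909318 241.33945804]
 [  0.           0.           1.        ]]
{'clock': 0.15, 'joint_positions': array([ 8.52959208e+01,  2.33197979e+00,  4.81724096e+00, -1.99138668e-02,
       -9.25607180e+01, -1.91201647e+01]), 'qd': array([ 0.04049113, -0.01479256,  0.24082978,  0.07408633, -0.03089397,
        0.05654363]), 'effort': array([-1.40974160e-03, -3.68615019e+01,  3.47693932e+01,  6.93624392e+00,
       -4.37125287e-03, -1.58976682e-06]), 'eef_pos': array([242.19278647, 548.68543888, 230.51093016]), 'tcp_rot': array([ 1.79922189e+02, -5.91827574e-03, -2.38233632e+01]), 'wrist_force': array([ 0.70005002,  0.3172996 , -0.85957398]), 'ft_torque': array([ 0.02790506, -0.00396082,  0.01084893]), 'grasp_force': 0.0, 'gripper_width': 85.3818713940386}
```

View pics/top0.png

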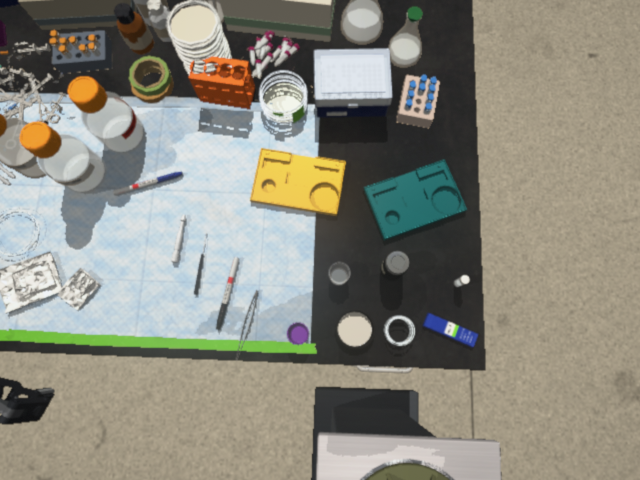

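View pics/scene0.png

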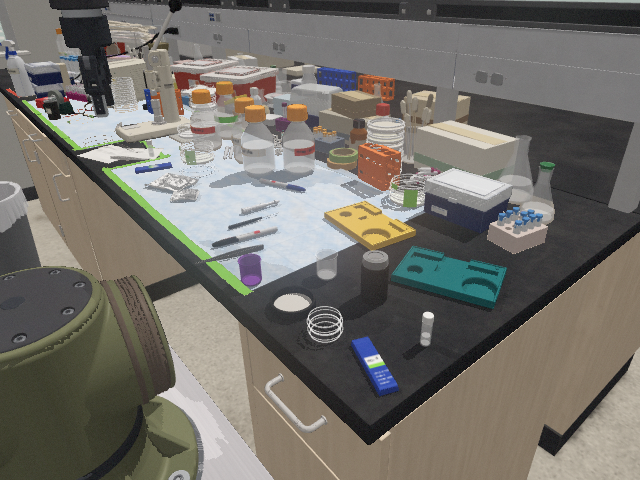

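Top view, candidates: beaker = clear cup at (340,272); the purple cup at (298,333) and the wire coil at (400,330) are not it. Jar = dark jar at (396,263). Vial = white cap at (462,281). Needle = thin black handle with a steel tip at (200,275); the marker (229,293), silver pin vice (179,240) and pen (155,183) are not. Forceps = thin grey tweezers at (248,322). Next I'll check these choices in one close crop and measure.

Run:
```python
from h import *
c=load('top'); im=c['color']
print(c['R'].round(3))
hsv=cv2.cvtColor(im,cv2.COLOR_BGR2HSV)
for n,lo,hi in(('yellow',(18,150,120),(32,255,255)),('teal',(80,120,40),(98,255,200))):
    m=cv2.inRange(hsv,lo,hi); m=cv2.morphologyEx(m,cv2.MORPH_CLOSE,np.ones((9,9)))
    k=max(cv2.findContours(m,0,2)[0],key=cv2.contourArea)
    pts=np.array([ray(c,u,v,13)[:2] for u,v in k[:,0]],np.float32)
    r=cv2.minAreaRect(pts); print(n,r,cv2.boundingRect(k))
for n,u,v,z in(('beaker',340,272,20),('jar',396,263,60),('vial',462,281,45),('needle',200,275,5),('forceps',248,322,5),('purple',298,333,20)):
    print(n,ray(c,u,v,z).round(0))
a=cv2.resize(im[200:370,160:360],(800,680),interpolation=cv2.INTER_CUBIC)[:600]
a=cv2.resize(im[205:355,155:355],(800,600),interpolation=cv2.INTER_CUBIC)
cv2.imwrite('pics/crop1.png',a)
cv2.imwrite('pics/crop2.png',cv2.resize(im[155:355,300:500],(600,600),interpolation=cv2.INTER_CUBIC))
```

```text
[[ 0.039 -0.999  0.002]
 [-0.975 -0.038 -0.221]
 [ 0.221  0.007 -0.975]]
yellow ((616.173095703125, 215.09930419921875), (169.319580078125, 112.22624206542969), 82.94111633300781) (251, 149, 95, 66)
teal ((588.464599609375, -10.674583435058594), (112.38147735595703, 172.5642852783203), 22.516565322875977) (365, 160, 102, 80)
beaker [438. 129.  20.]
jar [451.  32.  60.]
vial [426. -88.  45.]
needle [424. 391.   5.]
forceps [341. 294.   5.]
purple [324. 201.  20.]
```

View pics/crop1.png

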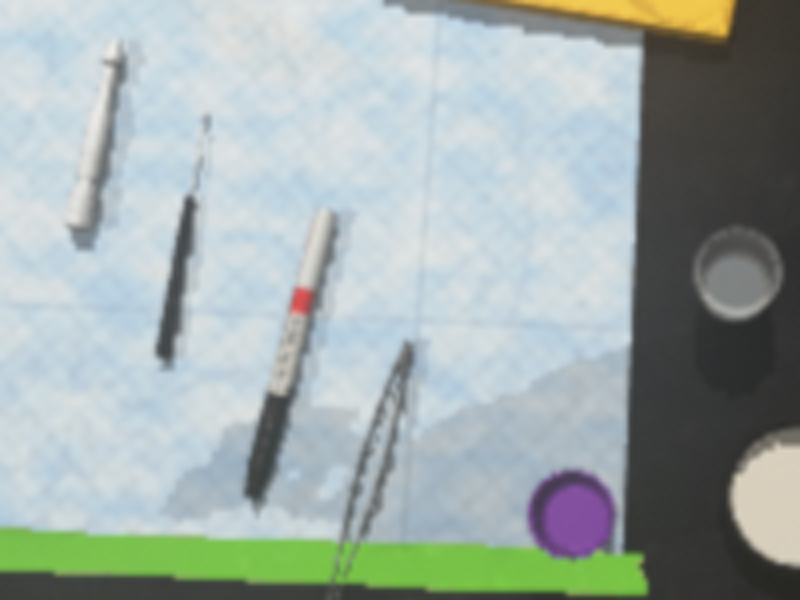

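View pics/crop2.png

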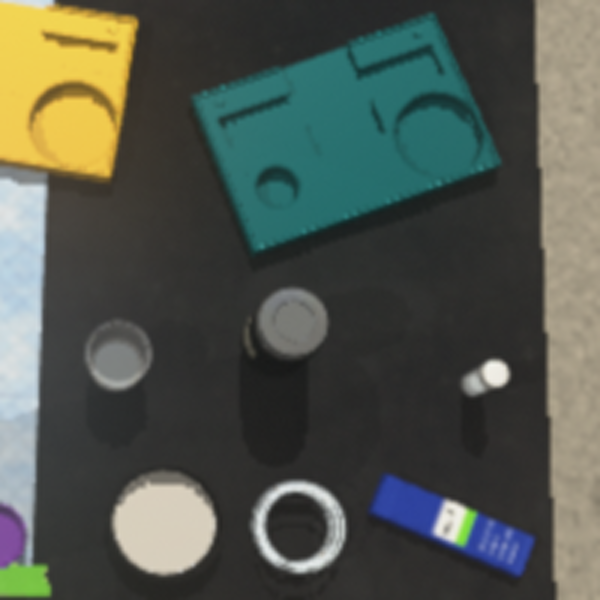

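The crops confirm the choices. Crop 1 shows the needle from tip (207,118) to handle butt (165,362), the forceps from (408,343) to (335,598) and the purple cup, which I'll avoid. Crop 2 shows the beaker rim at (118,355), the jar top at (293,324) and the vial cap at (495,373). In both trays the large well is on the right and the slot is on the far side.

Run:
```python
from h import *
c=load('top'); s=load('scene'); w=load('wrist')
p1=lambda u,v:(155+(u+.5)/4-.5,205+(v+.5)/4-.5); p2=lambda u,v:(300+(u+.5)/3-.5,155+(v+.5)/3-.5)
for n,a,b,z in(('needle',(207,118),(165,362),5.4),('forceps',(408,343),(335,598),6),('marker',(327,212),(255,500),7),('pinvice',(115,43),(80,235),7)):
    A=ray(c,*p1(*a),z);B=ray(c,*p1(*b),z);print(n,A.round(1),B.round(1),'mid',((A+B)/2).round(1),'len',np.linalg.norm(A-B).round(1),'ang',np.degrees(np.arctan2(*(A-B)[1::-1])).round(1))
for n,a,z in(('beaker',(118,355),44),('jar',(293,324),80),('vial',(495,373),51)):
    X=ray(c,*p2(*a),z);print(n,X.round(1),'scene',proj(s,X).round(1))
for n,a in(('tealLW',(440,134)),('tealSW',(277,186)),('yelLW',(73,125))): print(n,ray(c,*p2(*a),13).round(1))
R=w['R'];print(R.round(3))
for n,o,yaw in(('yellow',(616.2,215.1),-7.06),('teal',(588.5,-10.7),22.5)):
    y=np.radians(yaw);M=np.array([[np.cos(y),-np.sin(y)],[np.sin(y),np.cos(y)]])
    for k,q in(('slot',(25,0)),('LW',(-20,-55)),('SW',(-20,55))): print(n,k,(np.array(o)+M@q).round(1))
```

```text
needle [503.6 386.    5.4] [386.5 394.6   5.4] mid [445.1 390.3   5.4] len 117.4 ang -4.2
forceps [399.6 282.5   6. ] [283.2 307.3   6. ] mid [341.4 294.9   6. ] len 119.1 ang -12.0
marker [459.9 324.8   7. ] [325.2 347.    7. ] mid [392.5 335.9   7. ] len 136.5 ang -9.3
pinvice [538.5 433.3   7. ] [444.4 439.9   7. ] mid [491.5 436.6   7. ] len 94.4 ang -4.0
beaker [432.  131.6  44. ] scene [326.9 254.7]
jar [448.1  32.6  80. ] scene [375.7 256.4]
vial [428.8 -91.4  51. ] scene [429.6 315.3]
tealLW [588.8 -71.8  13. ]
tealSW [549.9  32.8  13. ]
yelLW [585.6 164.2  13. ]
[[-0.405 -0.914  0.002]
 [-0.874  0.388  0.294]
 [-0.269  0.117 -0.956]]
yellow slot [641. 212.]
yellow LW [589.6 163. ]
yellow SW [603.1 272.1]
teal slot [611.6  -1.1]
teal LW [591.1 -69.2]
teal SW [549.   32.5]
```

Call:
step_arm([
  [0.3,[0.05,0.03,0.006],-0.06],
  [0.3,[0.1,0.065,0.015],-0.13],
  [0.3,[0.15,0.097,0.022],-0.2],
  [0.3,[0.19,0.122,0.028],-0.25],
  [0.3,[0.21,0.135,0.031],-0.258],
])

```text
clock: 0.78
eef_pos: [380.8, 338.5, 200.0]
tcp_rot: [180.0, 0.0, -9.1]
wrist_force: [0.1, 1.2, 0.0]
gripper_width: 29.6
grasp_force: 0.0
```

```bash
cat >> h.py <<'E'
def go(x,y,z,yaw,frm=None):
    s=readout.get_state(); p=s['eef_pos']; w=np.radians(s['tcp_rot'][2])
    if frm: p=np.array(frm[:3],float); w=np.radians(frm[3])
    d=np.array([x,y,z])-p
    print('shift mm',np.round([d[0]*np.cos(w)+d[1]*np.sin(w), d[0]*np.sin(w)-d[1]*np.cos(w), -d[2]],1),'twist',round(-(np.radians(yaw)-w),3), 'from',p.round(1),round(np.degrees(w),2))
E
python3 - <<'E'
from h import *
import time
c=cap('wrist'); cv2.imwrite('pics/w1.png',c['color']); print(readout.get_state())
go(336,296,80,-12)
E
```

```text
{'clock': 0.825, 'joint_positions': array([ 6.42000226e+01, -1.17370729e+01, -1.16208990e+01,  1.74638885e-02,
       -9.01751308e+01,  1.66546432e+01]), 'qd': array([ 2.59032706,  1.19085743,  1.42470781, -0.15140042, -0.04429801,
       -4.71057026]), 'effort': array([ -0.63505629, -24.10179377,  35.41386008,   6.87788308,
         0.23548895,  -0.04052804]), 'eef_pos': array([381.43305415, 337.30546431, 199.81676813]), 'tcp_rot': array([ 1.79938511e+02,  1.65960240e-04, -9.14537873e+00]), 'wrist_force': array([ 1.34783471, -0.92234877,  0.919094  ]), 'ft_torque': array([-0.11812453, -0.15987193, -0.03762184]), 'grasp_force': 0.0, 'gripper_width': 29.791538313874522}
shift mm [-38.3  48.  119.8] twist 0.05 from [381.4 337.3 199.8] -9.15
```

View pics/w1.png

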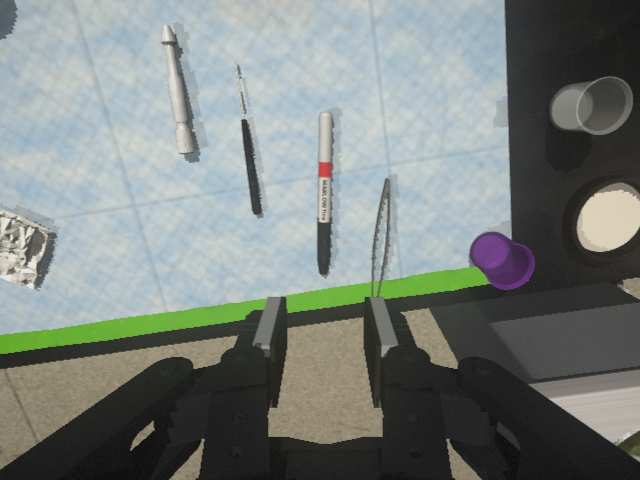

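Wrist view: forceps from (387,180) down to about (376,297), hidden further down by the finger. The needle runs from tip (238,63) to butt (257,215), the handle starting at (245,121). The marker is at (325,190).

Run:
```python
from h import *
c=load('wrist')
for n,a,b,z in(('needle',(238,63),(257,215),5.4),('forceps',(387.5,180),(376.5,295),6),('marker',(325,112),(323,276),7)):
    A=ray(c,*a,z);B=ray(c,*b,z);print(n,A.round(1),B.round(1),'mid',((A+B)/2).round(1),'len',np.linalg.norm(A-B).round(1),'ang',np.degrees(np.arctan2(*(A-B)[1::-1])).round(1))
print(ray(c,381,232,6), ray(c,389,232,6),ray(c,374,232,6))
```

```text
needle [504.3 385.    5.4] [384.3 395.6   5.4] mid [444.3 390.3   5.4] len 120.5 ang -5.0
forceps [396.4 281.7   6. ] [293.8 303.6   6. ] mid [345.1 292.6   6. ] len 104.9 ang -12.1
marker [458.1 324.6   7. ] [320.4 348.6   7. ] mid [389.2 336.6   7. ] len 139.8 ang -9.9
[352.42269937 292.41326548   6.        ] [351.31312242 285.55913354   6.        ] [353.39354924 298.41044583   6.        ]
```

Call:
step_arm([
  [0.3,[-0.01,0.012,0.03],0.02],
  [0.3,[-0.025,0.03,0.08],0.04],
  [0.3,[-0.036,0.043,0.13],0.05],
  [0.3,[-0.038,0.046,0.15],0.05],
  [0.3,[-0.038,0.046,0.15],0.05],
])

```text
clock: 1.45
eef_pos: [334.4, 300.2, 48.8]
tcp_rot: [179.8, 0.1, -11.9]
wrist_force: [-0.4, -0.2, 0.7]
gripper_width: 30.2
grasp_force: 0.0
```

Run:
```python
from h import *
go(334,295.5,3.5,-12)
```

```text
shift mm [ 0.6  4.6 45.3] twist 0.002 from [334.4 300.2  48.8] -11.89
```

Call:
step_arm([
  [0.3,[0.0,0.005,0.015],0],
  [0.3,[0.0,0.005,0.032],0],
  [0.3,[0.0,0.005,0.045],0],
  [0.3,[0.0,0.005,0.045],0],
  [0.6,[0.0,0.005,0.045],0],
])

```text
clock: 2.08
eef_pos: [334.4, 296.4, 5.7]
tcp_rot: [-180.0, -0.0, -11.9]
wrist_force: [-0.3, 0.1, 0.4]
gripper_width: 17.3
grasp_force: 0.0
```

Call:
step_arm([
  [1,[0,0,0],0],
  [1,[0,0,0],0],
  [1,[0,0,0],0],
  [1,[0,0,0],0],
  [1,[0,0,0],0],
])

```text
clock: 2.7
eef_pos: [334.4, 296.7, 6.0]
tcp_rot: [-179.9, -0.0, -11.9]
wrist_force: [-1.3, -0.1, 5.1]
gripper_width: 9.4
grasp_force: 59.3
```

Run:
```python
from h import *
c=cap('wrist'); cv2.imwrite('pics/w2.png',c['color'][200:])
go(611.6,-1.1,110,-67.5)
```

```text
shift mm [ 332.6  234.3 -104. ] twist 0.971 from [334.4 296.7   6. ] -11.89
```

View pics/w2.png

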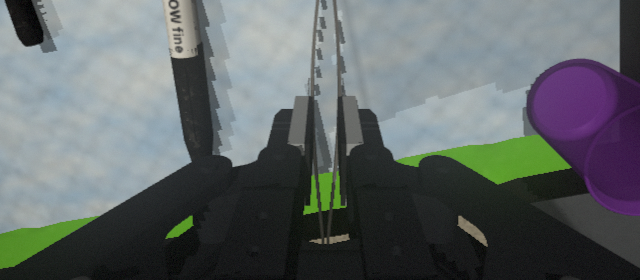

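Gripped: opening 9.4 mm, 59 N, with the forceps between the pads in the picture. Lifting straight up, then over to the teal tray.

Call:
step_arm([
  [1,[0,0,-0.02],0],
  [1,[0,0,-0.06],0],
  [1,[0,0,-0.1],0],
  [1,[0.03,0.02,-0.12],0.12],
  [1,[0.06,0.043,-0.125],0.28],
])

```text
clock: 3.38
eef_pos: [384.6, 241.7, 131.5]
tcp_rot: [-179.9, -0.0, -28.1]
wrist_force: [1.2, 0.3, -1.1]
gripper_width: 9.4
grasp_force: 58.7
```

Run:
```python
from h import *
go(611.6,-1.1,110,-67.5)
```

```text
shift mm [314.7 107.1  21.5] twist 0.687 from [384.6 241.7 131.5] -28.14
```

Call:
step_arm([
  [1,[0.04,0.013,0],0.12],
  [1,[0.095,0.032,0],0.27],
  [1,[0.15,0.05,0],0.42],
  [1,[0.2,0.068,0],0.57],
  [1,[0.225,0.076,0],0.687],
])

```text
clock: 4.0
eef_pos: [547.8, 66.8, 128.9]
tcp_rot: [179.9, 0.0, -67.7]
wrist_force: [-0.1, 0.1, -0.2]
gripper_width: 9.4
grasp_force: 58.7
```

Run:
```python
from h import *
c=cap('wrist'); cv2.imwrite('pics/w3.png',c['color'])
go(611.6,-1.1,110,-67.5)
```

```text
shift mm [ 85.5 -33.4  18.7] twist -0.009 from [548.6  65.7 128.7] -67.99
```

View pics/w3.png

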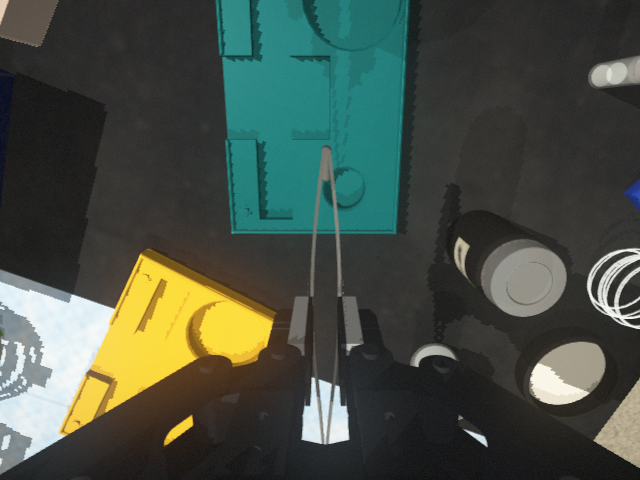

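Teal tray in the wrist view: near edge from (232,234) to (397,234), small well at (345,188). The slot's outer edge is on the left at about u=222–230, and the cut-out corners are at (330,57) and (330,138).

Run:
```python
from h import *
c=load('wrist')
o=np.array((588.5,-10.7));y=np.radians(22.5);M=np.array([[np.cos(y),-np.sin(y)],[np.sin(y),np.cos(y)]])
for n,u,v,z in(('nearL(55,85)',232,234,13),('nearR(-55,85)',397,234,13),('SW(-20,55)',345,187.5,13),('cut(-10,24)',330,138,10),('cut(-10,-24)',330,57,10),('edge cut(55,24)',227,139,13),('cut(55,-24)',223,57,13)):
    X=ray(c,u,v,z); print(n,X.round(1),'local',(M.T@(X[:2]-o)).round(1))
for z in(13,7): print(proj(c,[*(o+M@[25,0]),z]),[proj(c,[*(o+M@[a,b]),z]).round() for a in(14,36) for b in(-75,75)])
```

```text
nearL(55,85) [604.6  88.5  13. ] local [52.9 85.4]
nearR(-55,85) [502.6  46.9  13. ] local [-57.3  86. ]
SW(-20,55) [547.   31.3  13. ] local [-22.3  54.6]
cut(-10,24) [567.7   6.4  10. ] local [-12.7  23.8]
cut(-10,-24) [585.5 -36.9  10. ] local [-12.7 -23.1]
edge cut(55,24) [626.9  31.1  13. ] local [51.5 23.9]
cut(55,-24) [643.7 -12.7  13. ] local [ 50.3 -23. ]
[267.78037712  98.11706308] [array([281., -46.]), array([290., 218.]), array([241., -46.]), array([256., 219.])]
[269.07069966  98.55797702] [array([282., -42.]), array([290., 216.]), array([244., -42.]), array([258., 217.])]
```

Run:
```python
from h import *
c=load('wrist')
p=np.array([548.6,65.7]);w=np.radians(-67.99);T=np.array([[np.cos(w),np.sin(w)],[np.sin(w),-np.cos(w)]])
for u,v in((327,148),(325,443),(327,170),(326,290)):
    print((T.T@(ray(c,u,v,128)[:2]-p)).round(1))
go(609.5,-1.5,60,-67.5)
```

```text
[64.3  1.8]
[-62.8   1.6]
[56.7  1.8]
[10.5  1.7]
shift mm [ 85.1 -31.3  68.7] twist -0.009 from [548.6  65.7 128.7] -67.99
```

Call:
step_arm([
  [1,[0.03,-0.011,0.0],0],
  [1,[0.065,-0.024,0.01],-0.004],
  [1,[0.085,-0.031,0.03],-0.008],
  [1,[0.085,-0.031,0.055],-0.008],
  [1,[0.085,-0.031,0.068],-0.008],
])

```text
clock: 4.68
eef_pos: [607.3, 2.5, 59.7]
tcp_rot: [179.8, 0.1, -66.9]
wrist_force: [0.9, -0.4, -0.9]
gripper_width: 9.2
grasp_force: 58.7
```

Run:
```python
from h import *
c=cap('wrist'); cv2.imwrite('pics/w4.png',c['color'])
go(609.5,-1.5,12.5,-67.5)
```

```text
shift mm [ 4.9 -0.9 46.1] twist 0.011 from [606.8   2.7  58.6] -66.85
```

View pics/w4.png

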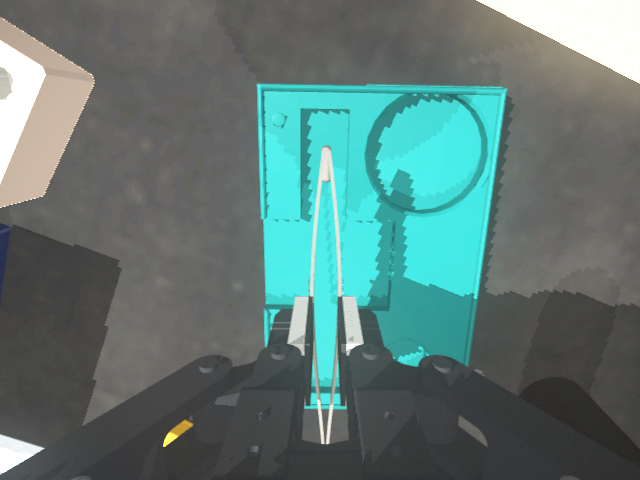

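Run:
```python
from h import *
c=load('wrist')
p=np.array([606.8,2.7]);w=np.radians(-66.85);T=np.array([[np.cos(w),np.sin(w)],[np.sin(w),-np.cos(w)]])
for n,u,v,z in(('slot far L',302,110,13),('far R',350,110,13),('mid L',302,215,13),('midR',348,215,13),('near L',304,408,10),('near R',347,408,10),('tip',326,147,58),('rear',325,442,58),('LW',426.5,153,13)):
    X=ray(c,u,v,z); print(n,X.round(1),(T.T@(X[:2]-p)).round(1))
```

```text
slot far L [646.6 -66.7  13. ] [79.4 -9.3]
far R [626.8 -75.1  13. ] [79.4 12.2]
mid L [628.5 -22.   13. ] [ 31.3 -10.2]
midR [608.  -30.7  13. ] [31.2 12. ]
near L [584.6  83.3  10. ] [-82.8 -11.3]
near R [561.9  73.7  10. ] [-83.   13.3]
tip [631.8 -58.8  58. ] [66.4  1.1]
rear [582.2  58.9  58. ] [-61.3   0.6]
LW [586.6 -71.7  13. ] [60.5 47.8]
```

Call:
step_arm([
  [1,[0.0025,0.0005,0.01],0],
  [1,[0.0025,0.0005,0.025],0],
  [1,[0.0025,0.0005,0.038],0],
  [1,[0.0025,0.0005,0.045],0],
  [1,[0.0025,0.0005,0.045],0],
])

```text
clock: 5.35
eef_pos: [608.6, 0.1, 16.6]
tcp_rot: [179.9, 0.0, -66.9]
wrist_force: [0.5, -0.4, 0.1]
gripper_width: 9.6
grasp_force: 58.7
```

Run:
```python
from h import *
s=readout.get_state();print(s['eef_pos'],s['tcp_rot'],s['wrist_force'],s['gripper_width'])
```

```text
[6.08639188e+02 9.41746341e-02 1.66059150e+01] [ 1.79930545e+02  1.30893140e-03 -6.68502625e+01] [ 0.50962018 -0.38681445  0.05130341] 9.582577137489531
```

Call:
step_arm([
  [1,[0,0,0.002],0],
  [1,[0,0,0.004],0],
  [1,[0,0,0.0045],0],
  [1,[0,0,0.0045],0],
  [1,[0,0,0.0045],0],
])

```text
clock: 5.98
eef_pos: [609.0, 0.1, 12.9]
tcp_rot: [-180.0, -0.0, -66.9]
wrist_force: [-1.1, -0.5, 0.1]
gripper_width: 9.3
grasp_force: 58.7
```

Call:
step_arm([
  [0.5,[0,0,0],0],
  [0.4,[0,0,0],0],
  [0.4,[0,0,0],0],
  [0.4,[0,0,0],0],
  [0.4,[0,0,-0.01],0],
])

```text
clock: 6.6
eef_pos: [608.4, 0.0, 22.3]
tcp_rot: [179.9, 0.0, -66.9]
wrist_force: [0.6, -0.4, -0.2]
gripper_width: 25.7
grasp_force: 0.0
```

Call:
step_arm([
  [0.4,[0,0,-0.03],0],
  [0.4,[0,0,-0.08],0],
  [0.4,[0,0,-0.12],0],
  [0.4,[0,0,-0.15],0],
  [0.4,[0,0,-0.15],0],
])

```text
clock: 7.22
eef_pos: [610.4, 0.2, 177.3]
tcp_rot: [-179.6, -0.1, -66.9]
wrist_force: [0.5, -0.3, 0.1]
gripper_width: 25.3
grasp_force: 0.0
```

Run:
```python
from h import *
c=cap('wrist'); cv2.imwrite('pics/w5.png',c['color'])
go(437,391,150,-5)
```

```text
shift mm [-427.1    5.1   24.8] twist -1.08 from [6.096e+02 3.000e-01 1.748e+02] -66.85
```

View pics/w5.png

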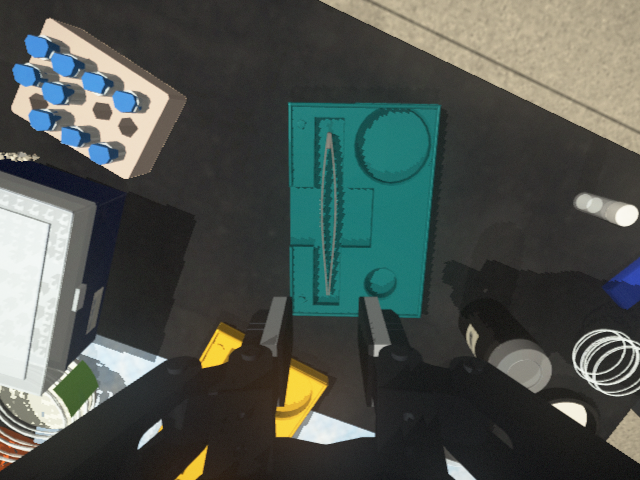

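The forceps lie in the slot (u≈330, v 133–295). The teal large well is at (394,144). The needle is next.

Call:
step_arm([
  [0.4,[-0.045,0.001,0.0],-0.12],
  [0.4,[-0.1,0.001,0.0],-0.28],
  [0.4,[-0.16,0.002,0.0],-0.45],
  [0.4,[-0.22,0.003,0.0],-0.62],
  [0.4,[-0.28,0.003,0.0],-0.79],
])

```text
clock: 7.9
eef_pos: [494.7, 257.8, 172.0]
tcp_rot: [179.9, 0.0, -21.3]
wrist_force: [0.8, 1.0, 1.0]
gripper_width: 25.8
grasp_force: 0.0
```

Run:
```python
from h import *
c=load('wrist')
for n,u,v,z in(('LW',394,144,13),('SW',380,282,13),('c1(55,-85)',290,103.5,13),('c2(-55,-85)',438,104,13),('c3(-55,85)',421,316,13),('cut(-10,-24)',372,188,10),('cut(-10,24)',372,246,10)): print(n,ray(c,u,v,z).round(1))
go(436,391,60,-5)
```

```text
LW [585.9 -72.6  13. ]
SW [548.1  31.3  13. ]
c1(55,-85) [667.3 -68.8  13. ]
c2(-55,-85) [ 569.  -110.3   13. ]
c3(-55,85) [503.1  45.7  13. ]
cut(-10,-24) [586.5 -36.1  10. ]
cut(-10,24) [566.6   6.5  10. ]
shift mm [-103.  -102.8  112. ] twist -0.284 from [494.7 257.8 172. ] -21.27
```

Call:
step_arm([
  [0.35,[-0.03,-0.03,0.02],-0.08],
  [0.35,[-0.065,-0.065,0.05],-0.18],
  [0.35,[-0.095,-0.095,0.085],-0.26],
  [0.35,[-0.103,-0.103,0.107],-0.284],
  [0.35,[-0.103,-0.103,0.112],-0.284],
])

```text
clock: 8.52
eef_pos: [436.9, 389.4, 57.9]
tcp_rot: [179.7, 0.1, -5.3]
wrist_force: [-0.1, 0.4, 0.2]
gripper_width: 27.6
grasp_force: 0.0
```

Run:
```python
from h import *
c=cap('wrist'); cv2.imwrite('pics/w6.png',c['color'])
go(436,391,3,-5)
```

```text
shift mm [-1.7 -1.6 55.8] twist -0.006 from [437.6 389.2  58.8] -5.32
```

View pics/w6.png

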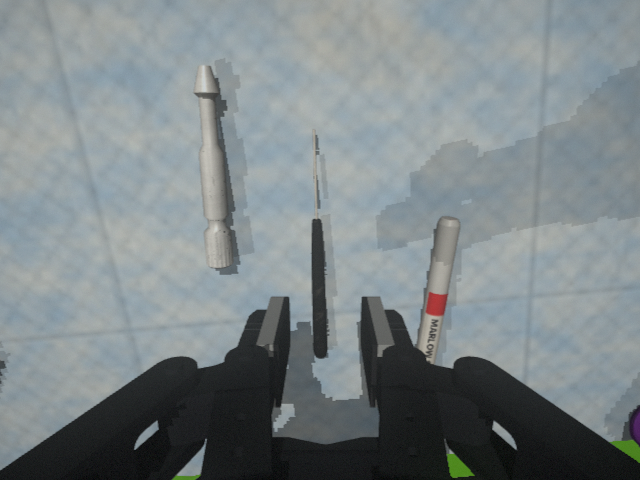

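The needle is centred between the fingers (handle u≈320, v 220–355), the marker and pin vice are clear.

Call:
step_arm([
  [0.35,[-0.001,-0.001,0.015],0],
  [0.35,[-0.0015,-0.001,0.035],0],
  [0.35,[-0.0015,-0.001,0.05],0],
  [0.35,[-0.0015,-0.001,0.055],0],
  [0.35,[-0.0015,-0.001,0.055],0],
])

```text
clock: 9.2
eef_pos: [437.0, 391.0, 5.5]
tcp_rot: [180.0, 0.0, -5.3]
wrist_force: [-1.0, 0.4, 0.6]
gripper_width: 27.9
grasp_force: 0.0
```

Call:
step_arm([
  [0.7,[0,0,0],0],
  [1,[0,0,0],0],
  [1,[0,0,0],0],
  [1,[0,0,0],0],
  [1,[0,0,0],0],
])

```text
clock: 9.82
eef_pos: [437.3, 391.7, 6.8]
tcp_rot: [-179.9, -0.1, -5.3]
wrist_force: [-1.3, -1.2, 5.9]
gripper_width: 2.4
grasp_force: 55.5
```

Call:
step_arm([
  [1,[0,0,-0.004],0],
  [1,[0,0,-0.01],0],
  [1,[0,0,-0.02],0],
  [1,[0,0,-0.03],0],
  [1,[0,0,-0.03],0],
])

```text
clock: 10.45
eef_pos: [437.4, 391.9, 37.3]
tcp_rot: [-179.9, -0.1, -5.3]
wrist_force: [-0.0, -0.6, -0.5]
gripper_width: 2.1
grasp_force: 53.0
```

Run:
```python
from h import *
s=readout.get_state();print(s['eef_pos'],s['wrist_force'],s['gripper_width'],s['grasp_force'])
c=cap('wrist'); cv2.imwrite('pics/w7.png',c['color'][40:440,180:480].repeat(2,0).repeat(2,1)[:600] if 0 else cv2.resize(c['color'][100:400,200:450],(500,600)))
```

```text
[437.39551015 391.92324387  37.27380388] [-0.01374478 -0.60649933 -0.49497375] 2.084957009874096 53.009254932403564
```

View pics/w7.png

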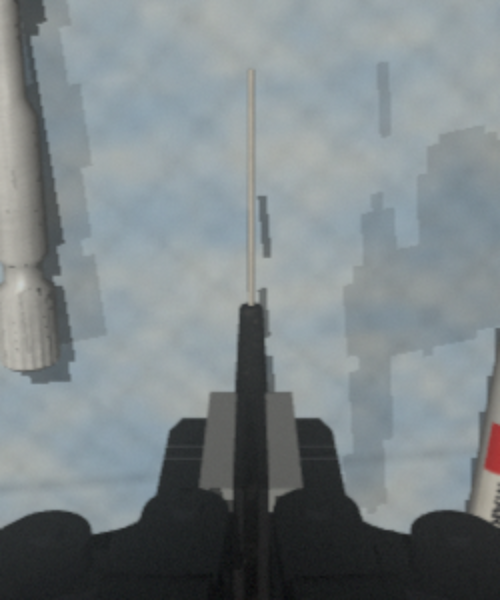

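The needle is held, pointing straight ahead, tip at crop (251,70), and its shadow shows it is off the pad.

Run:
```python
from h import *
c=load('wrist');s=readout.get_state();p=s['eef_pos'][:2];w=np.radians(s['tcp_rot'][2]);T=np.array([[np.cos(w),np.sin(w)],[np.sin(w),-np.cos(w)]])
for u,v in((325.5,135),(325.5,252)): print((T.T@(ray(c,u,v,36)[:2]-p)).round(1))
t=load('top')
for n,u,v in(('coil front',290,131),('coil L',262,120),('rack',222,106),('box',350,116)): print(n,ray(t,u,v,0).round(0))
for u,v in((263,152),(347,155),(251,202),(337,215)):print(ray(t,u,v,13).round(1))
go(600,300,135,-50)
```

```text
[68.9  1.1]
[26.2  1.1]
coil front [726. 238.   0.]
coil L [748. 297.   0.]
rack [776. 381.   0.]
box [764. 118.   0.]
[672.6 288.   13. ]
[672.8 122.2  13. ]
[568.6 304.2  13. ]
[549.1 138.   13. ]
shift mm [170.8  76.1 -98.6] twist 0.78 from [437.  391.6  36.4] -5.32
```

Call:
step_arm([
  [1,[0.01,0.005,-0.03],0.0],
  [1,[0.045,0.02,-0.06],0.18],
  [1,[0.095,0.042,-0.085],0.36],
  [1,[0.14,0.062,-0.098],0.54],
  [1,[0.171,0.076,-0.098],0.7],
])

```text
clock: 11.12
eef_pos: [602.1, 298.7, 134.8]
tcp_rot: [-179.9, -0.0, -45.8]
wrist_force: [-0.1, 0.5, -0.5]
gripper_width: 2.4
grasp_force: 52.9
```

Run:
```python
from h import *
go(637.5,280,110,-97)
```

```text
shift mm [ 38.1 -12.4  24.8] twist 0.894 from [602.1 298.7 134.8] -45.81
```

Call:
step_arm([
  [1,[0.01,-0.003,0.005],0.18],
  [1,[0.02,-0.006,0.01],0.36],
  [1,[0.03,-0.01,0.02],0.54],
  [1,[0.038,-0.012,0.025],0.72],
  [1,[0.038,-0.012,0.025],0.893],
])

```text
clock: 11.75
eef_pos: [635.2, 280.4, 107.0]
tcp_rot: [179.9, -0.1, -97.0]
wrist_force: [0.8, 1.0, 0.2]
gripper_width: 2.2
grasp_force: 52.8
```

Run:
```python
from h import *
c=cap('wrist'); cv2.imwrite('pics/w8.png',c['color'])
go(639.5,220.3,60,-97)
```

```text
shift mm [ 59.3 -12.   47.4] twist -0.006 from [635.2 280.7 107.4] -97.33
```

View pics/w8.png

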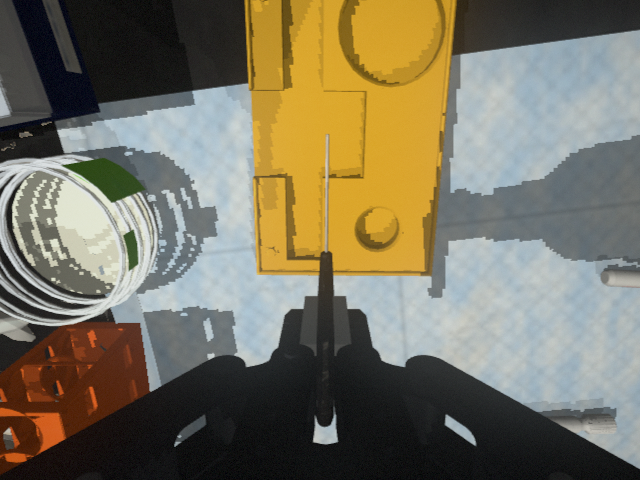

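Yellow tray in the wrist view: large well (393,33), small well (377,228), cut-out corners (365,91) and (365,178). Slot's outer corner is at (288,260), near edge (257,272) to (430,275). The needle is straight ahead.

Run:
```python
from h import *
c=load('wrist');s=readout.get_state()
o=np.array((613.7,215.4));y=np.radians(-7.06);M=np.array([[np.cos(y),-np.sin(y)],[np.sin(y),np.cos(y)]])
for n,u,v,z in(('LW(-20,-55)',393,33,13),('SW(-20,55)',377.5,228,13),('cut(-10,-24)',365,91,12),('cut(-10,24)',365,178,12),('slot(36,75)',288,260,12),('c(55,85)',257,272,13),('c(-55,85)',430,275,13),('cut(55,24)',254,178,13)):
    X=ray(c,u,v,z); print(n,X.round(1),'local',(M.T@(X[:2]-o)).round(1))
p=s['eef_pos'][:2];w=np.radians(s['tcp_rot'][2]);T=np.array([[np.cos(w),np.sin(w)],[np.sin(w),-np.cos(w)]])
for u,v in((327.5,135),(326.5,252),(325,424)): print((T.T@(ray(c,u,v,107)[:2]-p)).round(1))
```

```text
LW(-20,-55) [584.2 166.5  13. ] local [-23.3 -52.2]
SW(-20,55) [601.4 272.4  13. ] local [-19.2  55. ]
cut(-10,-24) [601.5 193.4  12. ] local [ -9.4 -23.3]
cut(-10,24) [606.1 241.3  12. ] local [-10.8  24.8]
slot(36,75) [658.7 286.4  12. ] local [35.9 76. ]
c(55,85) [679.1 291.6  13. ] local [55.6 83.7]
c(-55,85) [571.2 307.1  13. ] local [-53.5  85.7]
cut(55,24) [670.8 233.2  13. ] local [54.4 24.7]
[70.8  0.9]
[28.4  0.8]
[-49.7   0.6]
```

Call:
step_arm([
  [1,[0.02,-0.004,0.0],0],
  [1,[0.045,-0.009,0.005],-0.005],
  [1,[0.059,-0.012,0.025],-0.005],
  [1,[0.059,-0.012,0.045],-0.005],
  [1,[0.059,-0.012,0.055],-0.005],
])

```text
clock: 12.42
eef_pos: [639.4, 220.8, 50.8]
tcp_rot: [179.8, -0.1, -96.3]
wrist_force: [-0.2, -0.4, -0.2]
gripper_width: 2.1
grasp_force: 52.8
```

Run:
```python
from h import *
go(639.5,220.5,12.5,-97)
```

```text
shift mm [ 0.3 -0.1 38.3] twist 0.013 from [639.4 220.8  50.8] -96.27
```

Call:
step_arm([
  [1,[0,0,0.012],0.01],
  [1,[0,0,0.025],0.01],
  [1,[0,0,0.034],0.01],
  [1,[0,0,0.039],0.01],
  [1,[0,0,0.039],0.01],
])

```text
clock: 13.05
eef_pos: [640.4, 221.1, 14.5]
tcp_rot: [180.0, -0.0, -96.9]
wrist_force: [-0.5, -0.9, 0.1]
gripper_width: 2.3
grasp_force: 52.8
```

Call:
step_arm([
  [1,[0,0,0],0],
  [1,[0,0,0],0],
  [1,[0,0,0],0],
  [1,[0,0,0],0],
  [1,[0,0,0],0],
])

```text
clock: 13.68
eef_pos: [640.5, 221.1, 14.8]
tcp_rot: [-180.0, -0.0, -96.9]
wrist_force: [0.5, 0.6, 0.0]
gripper_width: 2.7
grasp_force: 52.8
```

Call:
step_arm([
  [1,[0,0,0.002],0],
  [1,[0,0,0.002],0],
  [1,[0,0,0.002],0],
  [0.7,[0,0,0.002],0],
  [0.5,[0,0,0.002],0],
])

```text
clock: 14.3
eef_pos: [640.5, 221.1, 12.8]
tcp_rot: [-180.0, -0.0, -96.9]
wrist_force: [0.9, 0.1, -0.3]
gripper_width: 21.3
grasp_force: 0.0
```

Call:
step_arm([
  [0.4,[0,0,0],0],
  [0.4,[0,0,0],0],
  [0.4,[0,0,-0.005],0],
  [0.4,[0,0,-0.02],0],
  [0.4,[0,0,-0.05],0],
])

```text
clock: 14.92
eef_pos: [639.9, 220.8, 63.0]
tcp_rot: [179.9, -0.1, -96.9]
wrist_force: [0.8, 0.1, 0.0]
gripper_width: 25.5
grasp_force: 0.0
```

Call:
step_arm([
  [0.2,[-0.02,0.01,-0.05],0],
  [0,[-0.04,0.02,-0.08],0],
  [-0.3,[-0.05,0.03,-0.1],0],
  [-0.4,[-0.05,0.04,-0.1],0],
  [-0.4,[-0.05,0.04,-0.1],0],
])

```text
clock: 15.55
eef_pos: [605.7, 275.1, 161.4]
tcp_rot: [179.9, -0.1, -96.9]
wrist_force: [-0.2, -0.2, -0.5]
gripper_width: 60.0
grasp_force: 0.0
```

Run:
```python
from h import *
c=cap('wrist'); t=cap('top')
cv2.imwrite('pics/w9.png',np.hstack([c['color'][0:300,150:550],cv2.resize(t['color'][140:240,240:340],(300,300))]))
go(428,-91,150,-90); print(readout.get_state()['joint_positions'])
```

```text
shift mm [384.5 133.   11. ] twist -0.12 from [606.2 274.7 161. ] -96.9
[ 4.15416755e+01  1.25179321e+01  8.73047126e+00 -1.45818378e-02
 -8.63716837e+01 -4.84364754e+01]
```

View pics/w9.png

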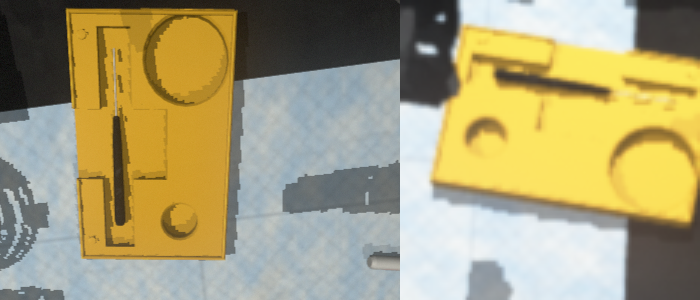

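The needle lies in its slot: handle at v 115–225, needle tip to v 50 in the left half, and both wells are clear. The beaker is next. Its top-view position agrees with the scene view, where the rim projects to (327,255) as seen.

Call:
step_arm([
  [-0.9,[0.03,0.028,0.0],0],
  [-0.9,[0.07,0.065,0.0],0],
  [-0.9,[0.11,0.105,0.02],0],
  [-0.9,[0.148,0.142,0.05],0],
  [-0.9,[0.163,0.156,0.06],0],
])

```text
clock: 16.27
eef_pos: [429.7, 129.8, 99.6]
tcp_rot: [179.8, -0.1, -96.9]
wrist_force: [1.1, 0.7, 0.3]
gripper_width: 81.0
grasp_force: 0.0
```

Run:
```python
from h import *
c=cap('wrist');print('rim',proj(c,[432,131.6,44]),'base',proj(c,[432,131.6,0]))
cv2.imwrite('pics/b.png',c['color'])
go(432,131.6,17,-97)
```

```text
rim [320.00037721 272.97977772] base [320.62560207 247.48012892]
shift mm [-2.6 -2.7 82.4] twist 0.001 from [429.  129.3  99.4] -96.95
```

Run:
```python
from h import *
c=load('wrist');g=cv2.cvtColor(c['color'],cv2.COLOR_BGR2GRAY)[150:380,200:440]
g=cv2.GaussianBlur(cv2.createCLAHE(4).apply(g),(5,5),0)
h=cv2.HoughCircles(g,cv2.HOUGH_GRADIENT,1.2,8,param1=80,param2=22,minRadius=28,maxRadius=55)
for u,v,r in (h[0][:6] if h is not None else []): print((u+200).round(),(v+150).round(),r.round(),ray(c,u+200,v+150,44).round(1),ray(c,u+200,v+150,4).round(1))
```

```text
322.0 269.0 37.0 [430.8 129.7  44. ] [432.9 144.9   4. ]
324.0 278.0 38.0 [430.1 134.6  44. ] [432.1 150.7   4. ]
336.0 266.0 49.0 [423.1 128.6  44. ] [423.6 143.6   4. ]
327.0 261.0 39.0 [427.7 125.4  44. ] [429.2 139.6   4. ]
323.0 244.0 28.0 [428.5 116.   44. ] [430.1 128.4   4. ]
317.0 261.0 39.0 [432.7 124.7  44. ] [435.2 138.9   4. ]
```

Call:
step_arm([
  [-0.9,[-0.002,-0.002,0.02],0],
  [-0.9,[-0.002,-0.002,0.045],0],
  [-0.9,[-0.002,-0.002,0.068],0],
  [-0.9,[-0.002,-0.002,0.08],0],
  [-0.9,[-0.002,-0.002,0.082],0],
])

```text
clock: 16.95
eef_pos: [434.4, 133.7, 20.1]
tcp_rot: [179.9, -0.1, -96.9]
wrist_force: [0.1, -0.3, 0.3]
gripper_width: 81.2
grasp_force: 0.0
```

Call:
step_arm([
  [-0.5,[0,0,0],0],
  [-0.2,[0,0,0],0],
  [0,[0,0,0],0],
  [0.2,[0,0,0],0],
  [0.4,[0,0,0],0],
])

```text
clock: 17.58
eef_pos: [434.9, 134.4, 21.5]
tcp_rot: [-180.0, 0.0, -96.9]
wrist_force: [-2.4, -0.3, 4.1]
gripper_width: 36.8
grasp_force: 59.9
```

Call:
step_arm([
  [0.6,[0,0,0],0],
  [0.8,[0,0,0],0],
  [0.8,[0,0,-0.005],0],
  [0.8,[0,0,-0.02],0],
  [0.8,[0,0,-0.04],0],
])

```text
clock: 18.2
eef_pos: [434.4, 133.9, 61.5]
tcp_rot: [180.0, -0.0, -96.9]
wrist_force: [0.0, 1.0, 0.2]
gripper_width: 36.6
grasp_force: 59.9
```

Run:
```python
from h import *
go(587,164,60,-97)
```

```text
shift mm [ -48.1 -147.9    1.5] twist 0.002 from [434.4 133.9  61.5] -96.88
```

Call:
step_arm([
  [0.8,[-0.015,-0.04,-0.005],0],
  [0.8,[-0.03,-0.09,-0.005],0],
  [0.8,[-0.045,-0.13,0.0],0],
  [0.8,[-0.051,-0.148,0.0],0],
  [0.8,[-0.051,-0.148,0.0],0],
])

```text
clock: 18.82
eef_pos: [588.4, 166.9, 60.6]
tcp_rot: [180.0, -0.1, -96.9]
wrist_force: [0.5, -0.2, -0.2]
gripper_width: 36.4
grasp_force: 60.1
```

Run:
```python
from h import *
c=cap('wrist');cv2.imwrite('pics/b2.png',c['color'])
hsv=cv2.cvtColor(c['color'],cv2.COLOR_BGR2HSV)
m=cv2.inRange(hsv,(18,150,60),(32,255,255));k=max(cv2.findContours(cv2.morphologyEx(m,cv2.MORPH_CLOSE,np.ones((5,5))),0,2)[0],key=cv2.contourArea)
print(cv2.boundingRect(k))
go(587.3,167,25,-97)
```

```text
(171, 201, 229, 167)
shift mm [-0.   0.4 35.8] twist 0.002 from [587.7 166.9  60.8] -96.9
```

Call:
step_arm([
  [0.8,[0,0,0.01],0],
  [0.8,[0,0,0.022],0],
  [0.8,[0,0,0.03],0],
  [0.8,[0,0,0.035],0],
  [0.8,[0,0,0.036],0],
])

```text
clock: 19.5
eef_pos: [587.6, 167.0, 24.7]
tcp_rot: [-180.0, -0.0, -96.9]
wrist_force: [-0.3, -1.2, 0.8]
gripper_width: 36.8
grasp_force: 60.1
```

Call:
step_arm([
  [0.8,[0,0,0],0],
  [0.8,[0,0,0.001],0],
  [0.8,[0,0,0.001],0],
  [0.8,[0,0,0.001],0],
  [0.8,[0,0,0.001],0],
])

```text
clock: 20.12
eef_pos: [587.9, 167.2, 24.6]
tcp_rot: [-180.0, 0.0, -96.9]
wrist_force: [-1.7, 0.7, 5.4]
gripper_width: 36.9
grasp_force: 60.7
```

Call:
step_arm([
  [0.1,[0,0,0],0],
  [-0.1,[0,0,0],0],
  [-0.3,[0,0,0],0],
  [-0.5,[0,0,0],0],
  [-0.5,[0,0,0],0],
])

```text
clock: 20.75
eef_pos: [587.6, 167.0, 23.6]
tcp_rot: [180.0, -0.0, -96.9]
wrist_force: [0.7, 0.3, -0.0]
gripper_width: 64.3
grasp_force: 0.0
```

Call:
step_arm([
  [-0.5,[0,0,-0.01],0],
  [-0.5,[0,0,-0.04],0],
  [-0.5,[0,0,-0.08],0],
  [-0.5,[0,0,-0.12],0],
  [-0.5,[0,0,-0.14],0],
])

```text
clock: 21.38
eef_pos: [588.5, 167.3, 167.5]
tcp_rot: [-179.8, 0.1, -96.9]
wrist_force: [0.2, -0.2, -0.3]
gripper_width: 63.9
grasp_force: 0.0
```

Run:
```python
from h import *
t=cap('top');c=t['color']
print('exp rim',proj(t,[587.4,164,47]).round(1),'base',proj(t,[587.4,164,3]).round(1),'vial',proj(t,[428.8,-91.4,51]).round())
g=cv2.cvtColor(c,cv2.COLOR_BGR2GRAY)[150:235,290:360]
g=cv2.resize(g,None,fx=4,fy=4,interpolation=cv2.INTER_CUBIC)
h=cv2.HoughCircles(cv2.createCLAHE(4).apply(g),cv2.HOUGH_GRADIENT,1.2,8,param1=80,param2=22,minRadius=36,maxRadius=70)
for u,v,r in h[0][:6]: print(u/4+290,v/4+150,r/4)
w=cap('wrist')['color'];hs=cv2.cvtColor(c,cv2.COLOR_BGR2HSV)
m=cv2.inRange(hs,(0,0,190),(180,60,255))[255:300,440:490];print('cap',np.argwhere(m).mean(0)[::-1]+[440,255],(m>0).sum())
go(428.8,-91.4,110,-90)
```

```text
exp rim [324.2 189.6] base [324.1 197.1] vial [465. 279.]
324.05 199.95 13.35
325.85 182.55 17.310001
327.65 173.55 15.99
325.55 196.65 15.99
324.65 186.15 17.310001
326.15 184.65 15.33
cap [478.71314741 276.05577689] 251
shift mm [276.1 127.8  56.9] twist -0.12 from [588.7 167.5 166.9] -96.87
```

Call:
step_arm([
  [-0.2,[0.04,0.018,0.0],0],
  [-0.2,[0.09,0.042,0.0],0],
  [-0.2,[0.145,0.068,0.0],0],
  [-0.2,[0.2,0.094,0.0],0],
  [-0.2,[0.215,0.1,0.0],0],
])

```text
clock: 22.1
eef_pos: [460.8, -36.4, 162.8]
tcp_rot: [180.0, 0.0, -97.0]
wrist_force: [-0.4, -0.4, -0.3]
gripper_width: 51.2
grasp_force: 0.0
```

Run:
```python
from h import *
c=cap('wrist');im=c['color']; e=proj(c,[428.8,-91.4,51]);print('exp',e)
m=cv2.inRange(cv2.cvtColor(im,cv2.COLOR_BGR2HSV),(0,0,170),(180,50,255))
x,y=e.astype(int); n,l,s,ce=cv2.connectedComponentsWithStats(m)
for i in range(1,n):
    if s[i,4]>60 and np.hypot(*(ce[i]-e))<60: print(s[i],ce[i].round(1),ray(c,*ce[i],51).round(1))
t=load('top')['color'];m=cv2.inRange(cv2.cvtColor(t,cv2.COLOR_BGR2HSV),(0,0,170),(180,50,255))
n,l,s,ce=cv2.connectedComponentsWithStats(m)
for i in range(1,n):
    if 30<s[i,4]<300 and np.hypot(*(ce[i]-[465,279]))<15: print('top',s[i],ce[i].round(1),ray(load('top'),*ce[i],51).round(1))
cv2.imwrite('pics/v.png',im); go(428.8,-91.4,60,-97)
```

```text
exp [364.79669307 147.55941508]
[353 133  29  26 580] [367.3 145.2] [427.2 -92.6  51. ]
top [456 275  14  11  89] [462.9 279.9] [427.1 -88.2  51. ]
shift mm [ 58.2  25.2 103.1] twist 0.0 from [460.9 -36.7 163.1] -96.99
```

Call:
step_arm([
  [-0.2,[0.03,0.013,0.02],0],
  [-0.2,[0.059,0.026,0.05],0],
  [-0.2,[0.059,0.026,0.085],0],
  [-0.2,[0.059,0.026,0.1],0],
  [-0.2,[0.059,0.026,0.1],0],
])

```text
clock: 22.78
eef_pos: [429.4, -89.6, 62.8]
tcp_rot: [179.9, -0.1, -96.8]
wrist_force: [0.2, -0.8, 0.1]
gripper_width: 51.3
grasp_force: 0.0
```

Run:
```python
from h import *
c=cap('wrist');im=c['color']; e=proj(c,[428,-92,51]);print('exp',e)
m=cv2.inRange(cv2.cvtColor(im,cv2.COLOR_BGR2HSV),(0,0,150),(180,50,255))
n,l,s,ce=cv2.connectedComponentsWithStats(m)
for i in range(1,n):
    if s[i,4]>60 and np.hypot(*(ce[i]-e))<60: print(s[i],ce[i].round(1),ray(c,*ce[i],51).round(1),ray(c,s[i,0],ce[i][1],45)[:2].round(1),ray(c,s[i,0]+s[i,2],ce[i][1],45)[:2].round(1))
go(428,-92,22,-97)
```

```text
exp [326.5557466  300.84082789]
[315 251  29  33 617] [328.9 265.1] [ 425.1 -107.8   51. ] [ 431.2 -106.3] [ 419.  -104.8]
[313 284  36  34 959] [330.6 300.2] [426.3 -92.1  51. ] [434.1 -90.2] [418.5 -88.3]
shift mm [ 2.6  1.9 42.2] twist 0.003 from [430.2 -89.6  64.2] -96.82
```

Call:
step_arm([
  [-0.2,[0.0028,0.0028,0.01],0],
  [-0.2,[0.0028,0.0028,0.025],0],
  [-0.2,[0.0028,0.0028,0.038],0],
  [-0.2,[0.0028,0.0028,0.042],0],
  [0,[0.0028,0.0028,0.042],0],
])

```text
clock: 23.45
eef_pos: [426.5, -92.5, 21.5]
tcp_rot: [180.0, -0.0, -96.9]
wrist_force: [-0.5, 0.1, 0.8]
gripper_width: 42.9
grasp_force: 0.0
```

Call:
step_arm([
  [0.2,[0,0,0],0],
  [0.4,[0,0,0],0],
  [0.6,[0,0,0],0],
  [0.8,[0,0,0],0],
  [1,[0,0,0],0],
])

```text
clock: 24.08
eef_pos: [426.9, -92.4, 22.2]
tcp_rot: [-180.0, -0.0, -96.9]
wrist_force: [-0.6, -0.5, 2.1]
gripper_width: 13.6
grasp_force: 58.4
```

Call:
step_arm([
  [1,[0,0,0],0],
  [1,[0,0,-0.005],0],
  [1,[0,0,-0.02],0],
  [1,[0,0,-0.05],0],
  [1,[0,0,-0.09],0],
])

```text
clock: 24.7
eef_pos: [426.1, -92.4, 113.0]
tcp_rot: [179.9, -0.0, -96.9]
wrist_force: [1.5, -0.2, -0.5]
gripper_width: 13.5
grasp_force: 58.4
```

Run:
```python
from h import *
go(601,272.7,110,-97)
```

```text
shift mm [-383.4 -130.     3. ] twist 0.002 from [426.1 -92.4 113. ] -96.88
```

Call:
step_arm([
  [1,[-0.03,-0.01,-0.025],0],
  [1,[-0.08,-0.027,-0.03],0],
  [1,[-0.135,-0.046,-0.03],0],
  [1,[-0.19,-0.065,-0.03],0],
  [1,[-0.245,-0.083,-0.03],0],
])

```text
clock: 25.32
eef_pos: [539.1, 142.9, 143.0]
tcp_rot: [-179.9, 0.0, -96.9]
wrist_force: [0.0, 0.2, 0.4]
gripper_width: 13.4
grasp_force: 58.5
```

Call:
step_arm([
  [1,[-0.05,-0.017,0.0],0],
  [1,[-0.095,-0.032,0.0],0],
  [1,[-0.125,-0.042,0.02],0],
  [1,[-0.136,-0.046,0.05],0],
  [1,[-0.136,-0.046,0.06],0],
])

```text
clock: 25.95
eef_pos: [599.4, 270.5, 79.5]
tcp_rot: [179.8, -0.2, -96.8]
wrist_force: [0.0, -0.3, 0.0]
gripper_width: 13.5
grasp_force: 58.5
```

Run:
```python
from h import *
c=cap('wrist');im=c['color'];cv2.imwrite('pics/v2.png',im)
o=np.array((614,215.9));y=np.radians(-7.06);M=np.array([[np.cos(y),-np.sin(y)],[np.sin(y),np.cos(y)]])
hsv=cv2.cvtColor(im,cv2.COLOR_BGR2HSV)
m=cv2.inRange(hsv,(0,0,150),(180,50,255)); n,l,s,ce=cv2.connectedComponentsWithStats(m)
st=readout.get_state()
for i in range(1,n):
    if 200<s[i,4]<4000 and abs(ce[i][0]-328)<40: print(s[i],ce[i].round(1),ray(c,*ce[i],st['eef_pos'][2]+29).round(1))
print([proj(c,[*(o+M@q),13]).round() for q in((-20,-55),(-55,-85),(55,-85),(-20,55))])
k=max(cv2.findContours(cv2.inRange(hsv,(18,120,50),(32,255,255)),0,2)[0],key=cv2.contourArea);print(cv2.boundingRect(k))
go(601,272.7,60,-97)
```

```text
[312 316  28  11 234] [325.3 320.1] [597.2 255.6 108.4]
[ 296  375   59   69 3122] [325.  413.2] [601.5 290.6 108.4]
[array([322.,  49.]), array([399., -23.]), array([156., -24.]), array([322., 267.])]
(159, 0, 241, 318)
shift mm [-3.  -1.4 19.4] twist 0.002 from [599.3 269.9  79.4] -96.87
```

Call:
step_arm([
  [1,[-0.003,-0.0015,0.005],0],
  [1,[-0.003,-0.0015,0.015],0],
  [1,[-0.003,-0.0015,0.025],0],
  [1,[-0.003,-0.0015,0.03],0],
  [1,[-0.003,-0.0015,0.03],0],
])

```text
clock: 26.62
eef_pos: [601.9, 273.0, 51.3]
tcp_rot: [180.0, -0.0, -96.9]
wrist_force: [0.3, 0.1, -0.2]
gripper_width: 13.6
grasp_force: 58.5
```

Run:
```python
from h import *
go(601,272.7,25.5,-97)
```

```text
shift mm [ 0.4  0.9 25.8] twist 0.002 from [601.9 273.   51.3] -96.88
```

Call:
step_arm([
  [1,[0,0.0005,0.006],0],
  [1,[0,0.0005,0.013],0],
  [1,[0,0.0005,0.019],0],
  [1,[0,0.0005,0.023],0],
  [1,[0,0.0005,0.0255],0],
])

```text
clock: 27.25
eef_pos: [601.6, 273.3, 26.0]
tcp_rot: [180.0, -0.0, -96.9]
wrist_force: [-0.2, 0.8, -0.2]
gripper_width: 13.9
grasp_force: 58.5
```

Call:
step_arm([
  [1,[0,0,0],0],
  [1,[0,0,0.001],0],
  [1,[0,0,0.001],0],
  [1,[0,0,0.001],0],
  [1,[0,0,0.001],0],
])

```text
clock: 27.88
eef_pos: [601.7, 273.4, 25.4]
tcp_rot: [-180.0, -0.0, -96.9]
wrist_force: [-0.6, -0.4, 0.3]
gripper_width: 13.8
grasp_force: 58.5
```

Call:
step_arm([
  [0.6,[0,0,0],0],
  [0.4,[0,0,0],0],
  [0.2,[0,0,0],0],
  [0.1,[0,0,0],0],
  [0.1,[0,0,0],0],
])

```text
clock: 28.5
eef_pos: [601.7, 273.3, 25.3]
tcp_rot: [-180.0, -0.0, -96.9]
wrist_force: [-0.5, -0.3, 0.8]
gripper_width: 38.5
grasp_force: 0.0
```

Call:
step_arm([
  [0.1,[0,0,-0.01],0],
  [0,[0,0,-0.04],0],
  [0,[0,0,-0.08],0],
  [-0.3,[0.02,0.01,-0.12],0],
  [-0.6,[0.05,0.03,-0.14],0],
])

```text
clock: 29.12
eef_pos: [566.6, 227.3, 168.8]
tcp_rot: [-179.8, 0.1, -96.9]
wrist_force: [0.9, 0.3, 1.1]
gripper_width: 68.1
grasp_force: 0.0
```

Run:
```python
from h import *
go(448,32.6,150,-67)
```

```text
shift mm [207.5  94.5  18.8] twist -0.521 from [566.6 227.3 168.8] -96.85
```

Call:
step_arm([
  [-0.9,[0.04,0.018,0.0],0],
  [-0.9,[0.09,0.041,0.0],0],
  [-0.9,[0.14,0.064,0.0],0],
  [-0.9,[0.19,0.087,0.01],0],
  [-0.9,[0.2075,0.0945,0.018],0],
])

```text
clock: 29.75
eef_pos: [446.3, 30.8, 148.6]
tcp_rot: [-179.9, 0.1, -96.9]
wrist_force: [-0.0, 0.8, -0.8]
gripper_width: 81.0
grasp_force: 0.0
```

Run:
```python
from h import *
c=cap('wrist');im=c['color'];cv2.imwrite('pics/j.png',im);e=proj(c,[448,32.6,80]);print('exp',e)
x,y=e.astype(int);x0,y0=max(x-75,0),max(y-75,0)
g=cv2.cvtColor(im,cv2.COLOR_BGR2GRAY)[y0:y+75,x0:x+75];g=cv2.GaussianBlur(cv2.createCLAHE(4).apply(g),(5,5),0)
h=cv2.HoughCircles(g,cv2.HOUGH_GRADIENT,1.2,6,param1=80,param2=20,minRadius=22,maxRadius=60)
for u,v,r in h[0][:6]: print((u+x0).round(),(v+y0).round(),r.round(),ray(c,u+x0,v+y0,80).round(1))
go(448,32.6,38,-97)
```

```text
exp [322.04930008 263.83010025]
322.0 258.0 35.0 [447.6  29.3  80. ]
327.0 253.0 31.0 [444.6  26.8  80. ]
321.0 252.0 31.0 [447.8  25.7  80. ]
323.0 226.0 28.0 [444.6  10.9  80. ]
327.0 239.0 42.0 [443.6  18.5  80. ]
315.0 250.0 25.0 [450.9  23.9  80. ]
shift mm [ -2.7  -2.1 109.5] twist 0.001 from [445.6  30.2 147.5] -96.97
```

Call:
step_arm([
  [-0.95,[-0.0015,-0.002,0.02],0],
  [-0.95,[-0.0015,-0.002,0.05],0],
  [-0.95,[-0.0015,-0.002,0.08],0],
  [-0.95,[-0.0015,-0.002,0.102],0],
  [-0.95,[-0.0015,-0.002,0.109],0],
])

```text
clock: 30.42
eef_pos: [449.1, 33.9, 37.7]
tcp_rot: [179.9, -0.0, -96.9]
wrist_force: [0.7, 0.0, 0.4]
gripper_width: 83.1
grasp_force: 0.0
```

Call:
step_arm([
  [-0.6,[0,0,0],0],
  [-0.3,[0,0,0],0],
  [0,[0,0,0],0],
  [0.2,[0,0,0],0],
  [0.4,[0,0,0],0],
])

```text
clock: 31.05
eef_pos: [449.9, 34.0, 39.6]
tcp_rot: [-179.9, 0.0, -96.9]
wrist_force: [-2.3, 1.1, 6.0]
gripper_width: 41.4
grasp_force: 60.5
```

Call:
step_arm([
  [0.6,[0,0,0],0],
  [0.6,[0,0,0],0],
  [0.6,[0,0,-0.005],0],
  [0.6,[0,0,-0.02],0],
  [0.6,[0,0,-0.04],0],
])

```text
clock: 31.68
eef_pos: [449.1, 33.6, 79.0]
tcp_rot: [180.0, -0.0, -96.9]
wrist_force: [0.5, 0.7, -1.4]
gripper_width: 41.3
grasp_force: 60.8
```

Run:
```python
from h import *
go(588,-70.5,90,-97)
```

```text
shift mm [  86.8 -150.3  -11. ] twist 0.002 from [449.1  33.6  79. ] -96.88
```

Call:
step_arm([
  [0.6,[0.015,-0.03,-0.01],0],
  [0.6,[0.042,-0.075,-0.01],0],
  [0.6,[0.07,-0.123,-0.01],0],
  [0.6,[0.085,-0.15,-0.005],0],
  [0.6,[0.085,-0.15,0.0],0],
])

```text
clock: 32.3
eef_pos: [589.0, -70.0, 77.8]
tcp_rot: [179.9, -0.0, -97.0]
wrist_force: [-0.2, 0.2, -2.4]
gripper_width: 41.1
grasp_force: 61.3
```

Run:
```python
from h import *
go(588,-68.4,43,-97)
c=cap('wrist');im=c['color'];cv2.imwrite('pics/j2.png',im)
e=proj(c,[588,-71,120]);print(e,readout.get_state()['wrist_force'])
```

```text
shift mm [-1.4  1.2 34.8] twist -0.0 from [589.  -70.   77.8] -97.02
[326.67139576 384.97278398] [ 0.6037445  -0.47072934 -3.11437088]
```

View pics/j2.png

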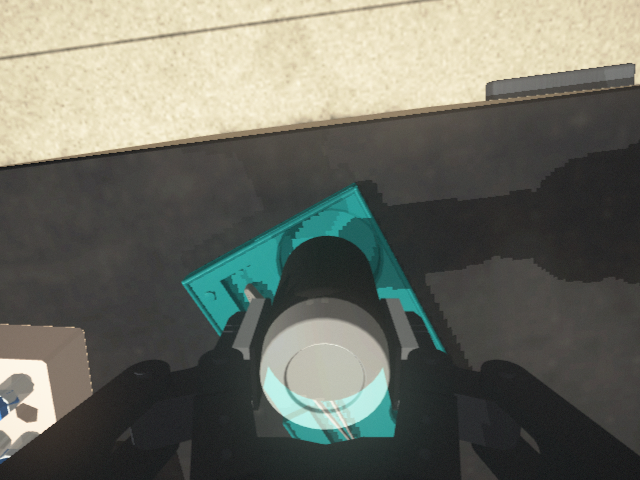

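The jar is held upright over the teal large well. Its top is centred near (325,366), the well rim spans u 278–382, and the tray corners are at (357,187) and (183,282).

Run:
```python
from h import *
c=load('wrist');print('jar',ray(c,325,366,118.2).round(1),'edgesL/R',ray(c,260,366,118.2).round(1),ray(c,390,366,118.2).round(1))
a=ray(c,357,187,13);b=ray(c,183,282,13);print(a,b)
d=(b-a)[:2];d/=np.linalg.norm(d);yv=np.array([-d[1],d[0]]);print(np.degrees(np.arctan2(d[1],d[0])),'LW',a[:2]+35*d+30*yv, 'rimL/R/top',ray(c,278,255,13).round(1),ray(c,382,250,13).round(1),ray(c,330,211,13).round(1))
# tray corners: far corner (-55,-85) and (55,-85)
m=cv2.inRange(cv2.cvtColor(c['color'],cv2.COLOR_BGR2HSV),(78,90,40),(100,255,255));k=max(cv2.findContours(m,0,2)[0],key=cv2.contourArea)[:,0];print('extreme',k[k[:,1].argmin()],k[k[:,0].argmin()])
```

```text
jar [587.8 -76.2 118.2] edgesL/R [606.8 -78.6 118.2] [568.9 -73.9 118.2]
[ 566.92144176 -109.47647321   13.        ] [668.27092437 -68.63868024  13.        ]
21.946493055919944 LW [588.17288997 -68.5695551 ] rimL/R/top [613.4 -77.8  13. ] [556.9 -73.6  13. ] [582.3 -98.6  13. ]
extreme [352 183] [181 281]
```

Call:
step_arm([
  [0.6,[-0.0045,0.0008,0.0],0],
  [0.6,[-0.0045,0.0008,0.005],0],
  [0.6,[-0.0045,0.0008,0.012],0],
  [0.6,[-0.0045,0.0008,0.019],0],
  [0.6,[-0.0045,0.0008,0.022],0],
])

```text
clock: 32.98
eef_pos: [587.5, -63.9, 55.5]
tcp_rot: [179.9, -0.0, -96.9]
wrist_force: [0.2, 0.1, -1.3]
gripper_width: 41.4
grasp_force: 61.3
```

Call:
step_arm([
  [0.6,[0,0,0.003],0],
  [0.6,[0,0,0.006],0],
  [0.6,[0,0,0.009],0],
  [0.6,[0,0,0.01],0],
  [0.6,[0,0,0.01],0],
])

```text
clock: 33.6
eef_pos: [587.9, -64.0, 46.3]
tcp_rot: [180.0, -0.0, -96.9]
wrist_force: [-0.6, 0.5, -2.1]
gripper_width: 41.4
grasp_force: 61.3
```

Call:
step_arm([
  [0.6,[0,0,0.001],0],
  [0.6,[0,0,0.002],0],
  [0.6,[0,0,0.003],0],
  [0.6,[0,0,0.004],0],
  [0.6,[0,0,0.004],0],
])

```text
clock: 34.22
eef_pos: [587.9, -64.0, 42.7]
tcp_rot: [-180.0, -0.0, -96.9]
wrist_force: [-1.1, -0.2, 1.5]
gripper_width: 41.3
grasp_force: 61.3
```

Call:
step_arm([
  [0.6,[0,0,0],0],
  [0.6,[0,0,0],0],
  [0,[0,0,0],0],
  [-0.1,[0,0,0],0],
  [-0.2,[0,0,0],0],
])

```text
clock: 34.85
eef_pos: [588.0, -63.9, 42.2]
tcp_rot: [-180.0, -0.0, -96.9]
wrist_force: [-0.3, 0.6, -0.1]
gripper_width: 51.2
grasp_force: 0.0
```

Call:
step_arm([
  [-0.5,[0,0,0],0],
  [-0.8,[0,0,0],0],
  [-0.9,[0,0,-0.01],0],
  [-0.9,[0,0,-0.05],0],
  [-0.9,[0,0,-0.1],0],
])

```text
clock: 35.48
eef_pos: [587.3, -64.1, 143.2]
tcp_rot: [179.9, -0.0, -96.9]
wrist_force: [0.1, -0.5, -0.0]
gripper_width: 81.3
grasp_force: 0.0
```

Call:
step_arm([
  [-0.9,[-0.03,0.02,-0.05],0],
  [-0.9,[-0.08,0.06,-0.08],0],
  [-0.9,[-0.12,0.1,-0.08],0],
  [-0.9,[-0.15,0.14,-0.08],0],
  [-0.9,[-0.15,0.14,-0.08],0],
])

```text
clock: 36.1
eef_pos: [465.5, 103.9, 224.1]
tcp_rot: [-179.9, 0.1, -96.6]
wrist_force: [0.2, -0.6, 0.4]
gripper_width: 81.2
grasp_force: 0.0
```

Run:
```python
from h import *
t=cap('top');s=cap('scene');w=cap('wrist')
print(readout.get_state()['eef_pos'])
for n,X in(('jar',[588,-70,83]),('beaker',[587.4,164,47]),('vial',[601,272.9,54])): print(n,'top',proj(t,X).round(1),'scene',proj(s,X).round(1),'wrist',proj(w,X).round(1))
m=cv2.inRange(cv2.cvtColor(t['color'],cv2.COLOR_BGR2HSV),(0,0,165),(180,60,255));n,l,st,ce=cv2.connectedComponentsWithStats(m);e=proj(t,[601,272.9,54])
for i in range(1,n):
    if np.hypot(*(ce[i]-e))<15 and st[i,4]>15: print('vial cap',st[i],ce[i].round(1),ray(t,*ce[i],54).round(1))
def circ(X,z,r0):
    e=proj(t,X); x,y=(e-30).astype(int); f=470*r0/(880-z)*4
    g=cv2.resize(cv2.cvtColor(t['color'],cv2.COLOR_BGR2GRAY)[y:y+60,x:x+60],None,fx=4,fy=4,interpolation=cv2.INTER_CUBIC)
    h=cv2.HoughCircles(cv2.createCLAHE(3).apply(g),cv2.HOUGH_GRADIENT,1.2,6,param1=80,param2=15,minRadius=int(f*.85),maxRadius=int(f*1.15))
    for u,v,r in (h[0][:4] if h is not None else []): print('circ',z,ray(t,u/4+x,v/4+y,z).round(1),(r/f).round(2))
circ([588,-70,83],83,22);circ([587.4,164,47],47,19.5)
```

```text
[467.12360104 101.53701759 222.95180167]
jar top [455.5 187.4] scene [486.9 250. ] wrist [ 95.2 -19.2]
beaker top [324.2 189.6] scene [377.8 219.5] wrist [195.6 300.6]
vial top [265.8 179.2] scene [345.5 197. ] wrist [203.9 411.4]
circ 83 [584.9 -64.   83. ] 0.89
circ 83 [582.5 -60.3  83. ] 1.07
circ 83 [587.6 -62.5  83. ] 0.94
circ 83 [579.7 -61.8  83. ] 1.1
```

Call:
step_arm([
  [-0.9,[-0.045,0.025,0],0],
  [-0.9,[-0.095,0.052,0],0],
  [-0.9,[-0.145,0.079,0],0],
  [-0.9,[-0.19,0.105,0],0],
  [-0.9,[-0.22,0.12,0],0],
])

```text
clock: 36.88
eef_pos: [374.1, 335.7, 222.0]
tcp_rot: [180.0, -0.1, -96.9]
wrist_force: [0.7, -0.8, 0.2]
gripper_width: 81.2
grasp_force: 0.0
```

Call:
step_arm([
  [-0.9,[-0.04,0.02,0],0],
  [-0.9,[-0.08,0.04,0],0],
  [-0.9,[-0.12,0.06,0],0],
  [-0.9,[-0.14,0.07,0],0],
  [-0.9,[-0.14,0.07,0],0],
])

```text
clock: 37.5
eef_pos: [321.8, 482.3, 221.2]
tcp_rot: [180.0, -0.1, -96.9]
wrist_force: [1.5, -0.7, 0.1]
gripper_width: 81.2
grasp_force: 0.0
```

```bash
cat > chk.py <<'E'
from h import *
t0=cv2.imread('pics/top0.png');t=cap('top');s0=cv2.imread('pics/scene0.png');s=cap('scene');cv2.imwrite('pics/topF.png',t['color']);cv2.imwrite('pics/sceneF.png',s['color'])
print(readout.get_state()['eef_pos'])
for nm,c,i0 in(('top',t,t0),('scene',s,s0)):
    for n,X,r,h in(('jar',[588,-70,3],22,80),('beaker',[587.4,164,3],19.5,44),('vial',[601,272.9,3],8,51)):
        # expected silhouette of upright cylinder vs difference to start picture
        a=np.linspace(0,2*np.pi,40);P=np.array([proj(c,[X[0]+r*np.cos(q),X[1]+r*np.sin(q),z]) for q in a for z in(X[2],X[2]+h)])
        lo=(P.min(0)-14).astype(int);hi=(P.max(0)+14).astype(int)
        d=cv2.absdiff(c['color'],i0).max(2)[lo[1]:hi[1],lo[0]:hi[0]]
        m=cv2.morphologyEx((d>35).astype(np.uint8),cv2.MORPH_OPEN,np.ones((2,2)));n_,l,st,ce=cv2.connectedComponentsWithStats(m)
        b=[list(st[i,:2]+lo)+list(st[i,:2]+st[i,2:4]+lo)+[st[i,4]] for i in range(1,n_) if st[i,4]>25]
        print(nm,n,'expected box',P.min(0).round(),P.max(0).round(),'changed',[list(map(int,q)) for q in b])
E
python3 chk.py
```

```text
[322.2455928  481.2939171  222.10229037]
top jar expected box [433. 176.] [468. 212.] changed [[418, 176, 442, 192, 125], [433, 178, 466, 221, 884]]
top beaker expected box [314. 180.] [335. 207.] changed [[299, 168, 313, 175, 76], [316, 186, 336, 214, 455]]
top vial expected box [262. 175.] [273. 192.] changed [[272, 163, 286, 172, 100], [262, 175, 274, 204, 218]]
scene jar expected box [465. 243.] [502. 300.] changed [[471, 244, 498, 259, 272], [451, 261, 496, 285, 598], [454, 284, 492, 299, 390]]
scene beaker expected box [367. 215.] [388. 244.] changed [[361, 209, 387, 244, 456], [364, 251, 389, 258, 134]]
scene vial expected box [342. 195.] [349. 220.] changed [[343, 199, 350, 218, 109]]
```

```bash
python3 -c "
from h import *
print(job.hand_in())"
```

```text
the job is handed in; nothing more can be done
None
```

I made up both kits and handed the job in at about 38 s on the robot's clock: forceps and needle were seen in their slots, and camera differencing and gripper heights put the jar, beaker and vial upright in their wells. The hand-in gave no verdict.

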